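# Unlock a hearing-aid test box and hold its sprung lid at the index

## Task

Unlock the hearing-aid test box: put the green T-key's square tip into the square recess of the yellow catch knob, turn the catch anticlockwise (seen from above) until its tongue is well clear of the lid, and leave the key standing in the knob. Then lift the spring-loaded lid by its bar handle, without letting it snap shut, until the red pointer on its edge is level with the green index on the quadrant, without going well past it, and finish while still holding it there so that I can fit a hearing aid inside. Leave the index, the blue key and the other things on the desk where they are.

Things in the scene. Friction and masses are not known exactly. Their poses are not given: they have to be found in the camera images.
- testbox: Hearing-aid test box, fixed to the desk: white case 240 (x) x 340 (y) x 100 high, origin under its centre, front (low x) towards the robot. Lid on its left part (y -56 to +164), white control strip on its right (y -170 to -62), top at z 100. On its left side (y 172 to 175) stands the quadrant, a thin aluminium arc of mean radius 200 about the hinge axis, up to 285 above the desk.
- lid (a joint): Angle of the lid, rad: 0 shut, grows as its front edge rises; stops at 1.1. A spring and its weight (0.56 to 0.88 kg) push it shut: about 1.4 to 2.2 Nm, so 7 to 11 N at the handle. It snaps shut when let go. The tongue blocks it while locked. The 6 thick flange reaches 221 in front of the hinge; a navy panel rises 19 above the hinge axis from 10 to 175 in front of it.
- lid_hinge (a point): Point on the hinge axis at the lid's mid-width (fixed): 108 behind the test box's centre, 54 to its left, 103 above the desk. The axis runs along the box's y.
- lid_handle (a point): Middle of the lid's steel bar handle: round bar 12 in diameter, 104 long along the lid's y, its axis 198 in front of the hinge and 50 above the hinge plane (bar axis 153 above the desk when shut), on two posts 96 apart, free space of 41 beneath the bar. Its axes are the lid's.
- lid_pointer (a point): Tip of the red pointer on the lid's left edge, 187 in front of the hinge axis and in its plane. Its axes are the lid's.
- index (a joint): Angle of the green index on the quadrant, rad, on the lid's scale: the lid is level with it when joint lid equals joint index. Set between 0.42 and 0.72; stiff to move, to be left alone.
- index_mark (a point): Inner tip of the green index (a 26 x 10 x 12 block clamped on the quadrant), 187 from the hinge axis; the lid's pointer tip comes beside it. Its axes are those the lid has when level with it (x points to the hinge axis, y along the axis).
- catch (a joint): Angle of the catch, rad: 0 locked (the 14 wide steel tongue under the knob, reaching 60 from its axis, points to the box's +y, over the lid flange), grows anticlockwise seen from above, stop at 1.3. The tongue is clear of the lid from 0.8; well clear beyond 0.9. Starts between 0 and 0.15. Turning it takes about 0.06 Nm and it stays where it is left.
- catch_recess (a point): Centre of the mouth of the square recess in the top of the yellow knob (knob 38 x 38 x 22): recess 11.5 x 11.5, 20 deep, mouth chamfered by 2, 136 above the desk. It points up; its x and y axes are square to the recess and turn with the catch. 45 in front of and 104 to the right of the box's centre, 46 from the lid's edge.
- key: Green-handled steel T-key, loose, 80 g, 96 long, standing tip down in a hole of the stand; origin at its tip, z up along the shaft. Square tip 10 x 10, 42 long, chamfered end, its sides along the key's x and y; then a round shaft 9 in diameter. T-handle 64 (x) x 14 (y) x 16 high, its centre 88 above the tip. The square has up to 0.17 rad of play in the recess.
- key_tip (a point): Centre of the end of the green key's square tip (the key's origin).
- key_grip (a point): Centre of the green key's T-handle, 88 above the tip.
- stand: Fixed dark wooden stand, 130 (x) x 60 (y) x 45 high, origin under its centre: two square holes 84 apart along x, 25 deep, holding the green and the blue key with their tips 20 above the desk (T-handle centres 108 above the desk), handles along the stand's x. Either key may be in either hole.
- bluekey: Blue-handled T-key of the same size with a round tip, in the other hole; origin at its tip. Not for this job.
- charger_white: White hearing-aid charger, 50 x 70 x 30, open lid to 72 high; loose.
- charger_black: Black hearing-aid charger, 50 x 70 x 30, open lid to 72 high; loose.
- parts_case: Clear compartment case, 90 x 140 x 37; loose.
- pen: Blue pen, 125 long, 10 thick; loose.
- earmould: Cream ear mould, 24 x 30 x 23; loose.
- wipes: White jar with a blue cap, 60 in diameter, 85 high; loose.
- notepad: White note block, 105 x 105 x 12; loose.

How it is judged (in metres and radians):
On the way, in this order (a step that is already met when the one before it is completed fails the run):
1. the green key's tip is seated in the recess of the catch knob (at least 10 mm deep), the catch still locked (z of key_tip in the frame of catch_recess below -0.01 m and horizontal distance between key_tip and catch_recess below 0.006 m and angle between key's own z axis and vertical below 0.2 rad and value of joint catch below 0.7 rad), for 0.1 s.
2. the catch is turned clear of the lid (beyond 0.9 rad) by the key, the lid still down (z of key_tip in the frame of catch_recess below -0.01 m and horizontal distance between key_tip and catch_recess below 0.006 m and angle between key's own z axis and vertical below 0.2 rad and value of joint catch above 0.9 rad and value of joint lid below 0.08 rad), for 0.1 s.
3. the fingers hold the lid level with the green index (angle between the x axis of lid_pointer and the x axis of index_mark, either way round below 0.06 rad and contact force between the fingers and lid above 2 N and value of joint catch above 0.9 rad), for 0.3 s.
At the end, for the whole second after the job is handed in: The fingers hold the lid (more than 2 N), at rest, within 0.06 rad (3.4 degrees) of the green index, with nothing propping it; the catch is turned beyond 0.9 rad; the green key stands at least 10 mm deep in the knob's recess, let go and clear of the lid; the index is where it was set (all of step 3 and velocity of joint lid between -0.1 and 0.1 rad/s and z of key_tip in the frame of catch_recess below -0.01 m and horizontal distance between key_tip and catch_recess below 0.006 m and angle between key's own z axis and vertical below 0.2 rad and contact force between each of the fingers, lid and key below 0.3 N and distance of index_mark from where it was at the start of the episode below 0.008 m); the arm keeps its last pose, push and grip.
It fails at once if the lid is lifted well past the index (pointer more than 25 mm above it) (z of lid_pointer in the frame of index_mark above 0.025 m).
It fails at once if the lid snaps shut (faster than 2 rad/s) (velocity of joint lid below -2 rad/s).
It fails at once if the green index is shifted (distance of index_mark from where it was at the start of the episode above 0.012 m).
It fails at once if the blue key or another thing on the desk is disturbed (moved more than 30 mm) (distance of any of bluekey, charger_white, charger_black, parts_case, pen, earmould, wipes, notepad from where it was at the start of the episode above 0.03 m).
It also fails if it takes over 67 s, if anything falls off the work surface, if the arm or the gripper's body presses on something with over 40 N, if the wrist force passes 120 N, or if a joint passes its speed limit or range.

## Robot

A 6-joint arm with a two-finger parallel gripper is mounted at the origin on the work surface. World frame = base frame: x ahead of the robot, y to its left, z up, the work surface at z = 0. Lengths are in mm, angles in rad, forces in N, time in s.
With the tool pointing down it reaches from about 325 to 775 mm from the base axis. Payload 5.5 kg.
Tool frame: the origin (TCP) lies between the finger pads; the fingertips stand 19 mm ahead of it and the grasp point (between the pads) is the TCP (tip_extent is the z of the fingertips in the tool frame, in mm); z points along the fingers, y is the line along which they close (so a half turn about z gives the same grasp; the last joint's range is limited). The gripper opens to 88 mm and grips with 3 to 60 N. Pads are 20 mm wide; open, the fingers measure 115 mm over their backs; the gripper's body (75 mm by 178 mm) begins 61 mm behind the grasp point.
Start: joints at [1.052, 0.091, 1.231, -0, 1.82, -0.057], TCP at [267.342, 537.163, 203.131] pointing down, gripper open.
Joint ranges: [-2.87, 2.87], [-0.86, 2.18], [0.17, 2.46], [-1.51, 4.65], [0.06, 2.69], [-2.65, 2.65]. Speed limits (rad/s): [2.57, 2.57, 3.01, 3.14, 3.14, 3.14].

## Interface

Orientations are given as [roll, pitch, yaw] about the fixed x, y, z axes, in that order (R = Rz(yaw) Ry(pitch) Rx(roll)).
In Python, from workcell import get_obs, capture, get_calibration, job_done, tip_extent gives the robot as it stands. The module is installed in compiled form; this text tells all that it offers.
- The arm moves only by the tool move_arm, never from a script. Its argument "targets" is a list that holds one entry, the list of rows, each a list of 7 numbers: the turn, a rotation vector about the world's x, y, z in degrees, then the shift along the world's x, y, z in mm, then the finger opening in mm, from 0 to 87.8. In form: [[[ax, ay, az, tx, ty, tz, gripper], ...]]. A call has 1 to 20 rows; each row shifts and turns the commanded pose from where the row before left it; what a row does not reach is not made up. A row lasts 1/12 s, in which the tool goes at most 41.7 mm and 7.16 degrees, less where a joint would pass 70% of its speed; a pose out of reach is approached as far as the arm can. A call is refused whole if a number of a shift passes 41.7 or a number of a turn 7.16, either way. A call with a gripper value outside its range is refused whole. The fingers move at their own pace and stop on an object; the grip force is fixed at half the most. Time passes only in rows, so rows that do not move let the fingers close. It gives the time, the measured TCP pose, the force, the opening and the grip force at its end, in the units of the state.
- get_obs(): the state, without advancing time (a new reading comes with each control period).
- capture(name): name is "scene" or "top" or "wrist"; returns the picture (384x512x3 uint8, red, green, blue); there is no depth.
- get_calibration(name): a dict with "fx", "fy", "cx", "cy" (pixels), "camera_from_world" (4x4, takes a point from world to camera coordinates). Camera axes: x right, y down, z forward; pixel columns grow to the right and rows downward; lengths in mm; the calibration is good to about 2 mm. A picture is of the moment at which its call begins: read the wrist's pose just before it. get_calibration takes no time and is no camera call; for the wrist camera it gives the pose at the moment of the call.
- job_done(): hands the job in; it is judged then, once.
The state is a dict: "time": time; "joint_positions": joint angles; "dq": joint speeds; "tau": joint torques, N m; "ee_pos": TCP position; "eef_rot": TCP orientation; "wrist_force": force on the tool from outside, world axes, zero at the start; "wrist_torque": the same for the moment, N m; "finger_gap": finger opening in mm; "grasp_force": force on a finger pad.
Only numpy, scipy, OpenCV 4.12 (cv2) and the standard library are available. Lean on these libraries where they do the work, as an engineer would, in place of code of your own. Each camera call takes 0.05 s, during which the arm holds its last target. There are 200 camera calls.

## Working session

There is one attempt and no reset: what is moved stays moved. The work goes in short steps, Python scripts to look and compute and a tool call to move; the robot and the scene stay as the last step left them, time stands still between calls to the robot, and variables do not carry over. Pictures are saved under pics/ and viewed, at most 10 in all, crops included, and the job is handed in when it is done.

Besides the shell and the picture viewer there is one more tool, called after "Call:" by a JSON object that holds its "api" and its "payload". move_arm: Moves the arm, as the interface text tells. Its arguments: {"type":"object","properties":{"targets":{"type":"array","items":{"type":"array","items":{"type":"array","items":{"type":"number"}}}}},"required":["targets"]}

```bash
mkdir -p pics; cat > h.py <<'E'
import numpy as np, cv2
from workcell import *
def cal(n):
    c=get_calibration(n);K=np.array([[c["fx"],0,c["cx"]],[0,c["fy"],c["cy"]],[0,0,1]]);return K,np.array(c["camera_from_world"])
def ray(n,u,v,c=None):
    K,T=c or cal(n);R=T[:3,:3];t=T[:3,3]
    d=R.T@np.linalg.solve(K,[u,v,1]);return -R.T@t,d/np.linalg.norm(d)
def onz(n,u,v,z,c=None):
    o,d=ray(n,u,v,c);return o+d*(z-o[2])/d[2]
def tri(rs):
    A=sum(np.eye(3)-np.outer(d,d) for o,d in rs);b=sum((np.eye(3)-np.outer(d,d))@o for o,d in rs);return np.linalg.solve(A,b)
def proj(n,p,c=None):
    K,T=c or cal(n);q=K@(T[:3,:3]@np.asarray(p,float)+T[:3,3]);return q[:2]/q[2]
E
python3 - <<'E'
from h import *
ims=[]
for n in ("scene","top"):
    im=capture(n);cv2.imwrite(f"pics/{n}0.png",im[:,:,::-1])
    K,T=cal(n);print(n,K[0,0],(-T[:3,:3].T@T[:3,3]).round(),T[2,:3].round(2))
im=capture("wrist");cv2.imwrite("pics/wrist0.png",im[:,:,::-1])
o=get_obs();print(o)
E
```

```text
scene 385.6019019542956 [1182. -264. 1329.] [-0.48  0.26 -0.84]
top 386.54590868400845 [ 446.  101. 1185.] [ 0.06  0.01 -1.  ]
{'time': 0.15, 'joint_positions': array([ 1.05233012e+00,  9.17030612e-02,  1.23158703e+00,  2.20387507e-05,
        1.81983675e+00, -5.67031196e-02]), 'dq': array([ 0.00075035, -0.00138598, -0.00367256, -0.00072986, -0.00275015,
       -0.00012617]), 'tau': array([ 1.17981039e-03, -4.47046351e+01, -4.06905913e+01,  6.98863110e-02,
        2.74751207e-02, -1.23181658e-04]), 'ee_pos': array([267.18324594, 536.93629609, 202.2689578 ]), 'eef_rot': array([-3.14006214e+00, -1.08279729e-04,  2.67983490e+00]), 'wrist_force': array([ 0.45770707, -0.97618578, -0.33353144]), 'wrist_torque': array([-0.01184347, -0.02056923, -0.009476  ]), 'grasp_force': 0.0, 'finger_gap': 87.77239072963303}
```

View pics/scene0.png

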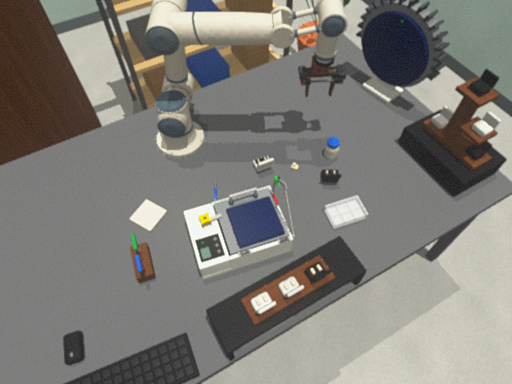

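View pics/top0.png

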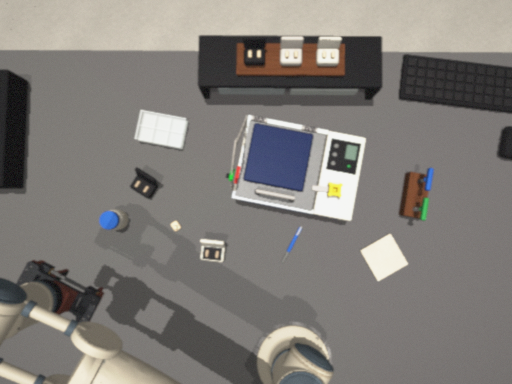

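The top view shows the box (about 235–365, 115–220) with the yellow knob at (334,190) and the handle at (275,195). The stand is at (415,195), with the green key in the near hole (425,208) and the blue one behind it. The green index is at (231,176).

```bash
python3 - <<'E'
from h import *
def blobs(n,lo,hi,mn=8):
    im=cv2.imread(f"pics/{n}0.png");h=cv2.cvtColor(im,cv2.COLOR_BGR2HSV)
    m=cv2.inRange(h,lo,hi);k,l,s,c=cv2.connectedComponentsWithStats(m)
    out=[]
    for i in range(1,k):
        if s[i,4]>=mn:
            r=cv2.minAreaRect(np.argwhere(l==i)[:,::-1].astype(np.float32))
            out.append((c[i].round(1),s[i].tolist(),np.round(cv2.boxPoints(r),1).tolist()))
    return out
for name,lo,hi in (("yellow",(22,150,120),(35,255,255)),("green",(50,120,60),(75,255,255)),("red",(0,170,100),(6,255,255)),("navy",(112,120,40),(130,255,140))):
    for n in("top","scene"):
        for b in blobs(n,lo,hi): 
            print(name,n,b, onz(n,*b[0],{"yellow":136,"green":108,"red":103,"navy":122}[name]).round(0))
im=cv2.imread("pics/top0.png")[105:230,220:450]
cv2.imwrite("pics/topc.png",cv2.resize(im,None,fx=3.4,fy=3.4,interpolation=cv2.INTER_CUBIC))
E
```

```text
yellow top (array([333.9, 189.7]), [328, 184, 12, 13, 117], [[327.79998779296875, 194.89999389648438], [329.0, 183.89999389648438], [340.1000061035156, 185.10000610351562], [338.8999938964844, 196.10000610351562]]) [505. -99. 136.]
yellow scene (array([204.6, 219. ]), [199, 213, 12, 13, 89], [[198.5, 216.1999969482422], [206.8000030517578, 212.60000610351562], [210.6999969482422, 221.6999969482422], [202.39999389648438, 225.3000030517578]]) [ 514. -103.  136.]
green top (array([348.3, 165.9]), [347, 165, 4, 3, 9], [[346.5, 165.5], [348.0, 164.0], [350.0, 166.0], [348.5, 167.5]]) [ 573. -145.  108.]
green top (array([230.5, 176.7]), [228, 173, 6, 8, 29], [[227.1999969482422, 179.3000030517578], [229.0, 172.0], [233.5, 173.10000610351562], [231.60000610351562, 180.39999389648438]]) [541. 184. 108.]
green top (array([423.9, 208.7]), [420, 198, 8, 22, 111], [[418.20001220703125, 218.5], [421.79998779296875, 197.10000610351562], [428.29998779296875, 198.1999969482422], [424.70001220703125, 219.60000610351562]]) [ 456. -353.  108.]
green scene (array([276.2, 180.3]), [274, 176, 6, 10, 25],
[... 4182 characters left out ...]
,  76.4]), [210, 75, 5, 5, 8], [[210.0, 75.0], [211.5, 73.5], [215.5, 77.5], [214.0, 79.0]]) [-159.  257.  122.]
navy scene (array([267.9, 215.4]), [249, 198, 35, 38, 365], [[249.0, 203.0], [266.20001220703125, 194.39999389648438], [284.79998779296875, 231.60000610351562], [267.6000061035156, 240.1999969482422]]) [606. 102. 122.]
navy scene (array([251.8, 211.7]), [249, 210, 7, 6, 12], [[248.0, 212.39999389648438], [253.39999389648438, 208.0], [255.5, 210.60000610351562], [250.0, 215.0]]) [564.  60. 122.]
navy scene (array([256.6, 226.5]), [255, 225, 4, 4, 8], [[254.6999969482422, 226.89999389648438], [255.5, 224.5], [258.79998779296875, 225.60000610351562], [258.0, 228.0]]) [625.  45. 122.]
```

View pics/topc.png

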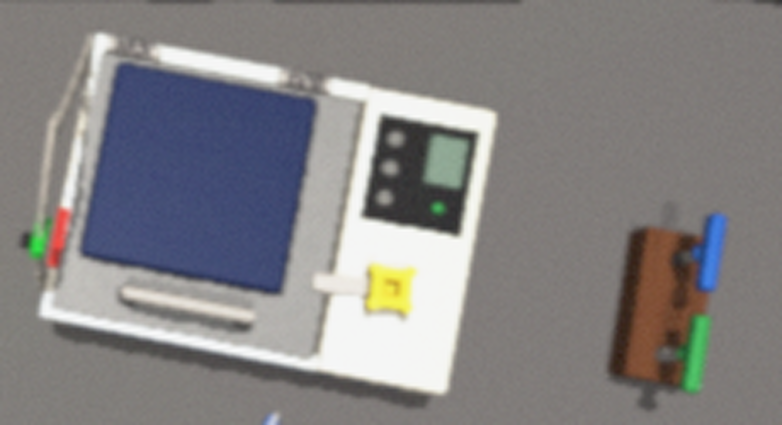

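The enlarged crop shows the box yawed about −10°, with the tongue over the lid flange and the green key nearest the robot. Both cameras place the green key's handle at (456,−353), so I'll move over it.

Call:
{"api": "move_arm", "payload": {"targets": [[[0,0,-7.1,8.2,-38.7,15,87],[0,0,-7.1,8.2,-38.7,15,87],[0,0,-7.1,8.2,-38.7,12,87],[0,0,-7.1,8.2,-38.7,10,87],[0,0,-7.1,8.2,-38.7,0,87],[0,0,-7.1,8.2,-38.7,0,87],[0,0,-7.1,8.2,-38.7,0,87],[0,0,-7.1,8.2,-38.7,0,87],[0,0,-7.1,8.2,-38.7,0,87],[0,0,-7.1,8.2,-38.7,0,87],[0,0,-7.1,8.2,-38.7,0,87],[0,0,-7.1,8.2,-38.7,0,87],[0,0,-7.1,8.2,-38.7,0,87],[0,0,-7.1,8.2,-38.7,0,87],[0,0,-7.1,8.2,-38.7,0,87],[0,0,-7.1,8.2,-38.7,0,87],[0,0,-7.1,8.2,-38.7,0,87],[0,0,-7.1,8.2,-38.7,0,87],[0,0,-7.1,8.2,-38.7,0,87],[0,0,-7.1,8.2,-38.7,0,87]]]}}

```text
time: 1.82
ee_pos: [430.9, -237.8, 254.5]
eef_rot: [-3.141, -0.0, 0.195]
wrist_force: [0.7, 0.3, 0.0]
finger_gap: 87.2
grasp_force: 0.0
```

Call:
{"api": "move_arm", "payload": {"targets": [[[0,0,-7,8.2,-38.7,0,60],[0,0,-7,8.2,-38.7,0,60],[0,0,-7,8.2,-38.7,0,60],[0,0,0,0,0,0,60],[0,0,0,0,0,0,60]]]}}

```text
time: 2.23
ee_pos: [455.3, -353.3, 251.9]
eef_rot: [-3.139, 0.004, -0.167]
wrist_force: [-0.8, 0.4, 0.1]
finger_gap: 60.8
grasp_force: 0.0
```

```bash
python3 - <<'E'
from h import *
o=get_obs();print(o["time"],o["ee_pos"],o["eef_rot"],o["joint_positions"].round(2))
np.savez("w1.npz",K=cal("wrist")[0],T=cal("wrist")[1])
im=capture("wrist");cv2.imwrite("pics/wrist1.png",im[:,:,::-1])
# box pose from top corners at z=100
c={k:onz("top",u/3.4+220-.35,v/3.4+105-.35,100) for k,(u,v) in dict(rb=(495,108),rf=(445,392),lf=(42,316),lb=(97,36)).items()}
for k in c: print(k,c[k].round(1))
ctr=sum(c.values())/4
for a,b in(("rf","rb"),("lf","lb")): d=c[b]-c[a];print(np.linalg.norm(d),np.degrees(np.arctan2(d[1],d[0])))
for a,b in(("rf","lf"),("rb","lb")): d=c[b]-c[a];print(np.linalg.norm(d),np.degrees(np.arctan2(-d[0],d[1])))
yaw=np.radians(-10);R=np.array([[np.cos(yaw),-np.sin(yaw),0],[np.sin(yaw),np.cos(yaw),0],[0,0,1]])
kn=tri([ray("top",333.9,189.7),ray("scene",204.6,219)]);print("knob",kn,"ctr",ctr,"pred knob",ctr+R@[-45,-104,36])
gi=tri([ray("top",230.5,176.7),ray("scene",276.2,180.3)]);print("index",gi)
rd=tri([ray("top",236.6,175.1),ray("scene",274.9,198.5)]);print("red",rd)
H=ctr*[1,1,0]+R@[108,54,103]
q=R.T@(gi-H);print("idx in hinge frame",q,np.arctan2(q[2],-q[0]),np.hypot(q[0],q[2]))
print("hinge",H,"handle",H+R@[-198,0,50])
E
```

```text
2.2333 [ 455.27185432 -353.3452544   251.93049185] [-3.13902483  0.00407113 -0.1674015 ] [-0.72  0.05  1.19  0.    1.91  1.02]
rb [ 658.6 -195.2  100. ]
rf [ 422.8 -152.1  100. ]
lf [482.6 179.7 100. ]
lb [717.4 136.5 100. ]
239.68844853476497 -10.36719909260826
238.7153564844379 -10.427592283062385
337.0937965559929 -10.209485522201428
336.846264084579 -10.043827707460292
knob [ 505.93460215 -101.58310724  122.02456805] ctr [570.3480802   -7.78883001 100.        ] pred knob [ 507.97232084 -102.39466833  136.        ]
index [533.1731769  177.70735186 196.85665419]
red [546.33081881 167.99034212 100.27924248]
idx in hinge frame [-176.82120694  122.22272385   93.85665419] 0.48798274631164007 200.1869395334387
hinge [686.08431912  26.63678546 103.        ] handle [491.09238402  61.01912464 153.        ]
```

View pics/wrist1.png

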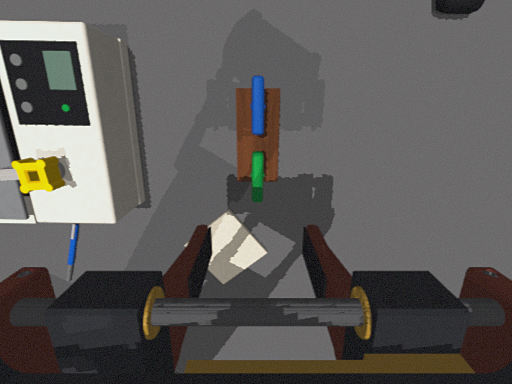

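The wrist view shows the green key's handle at (258,165–200), aligned with the image and so with the tool. The blue key is behind it and the knob recess is at (35,176). I'll refine both from this picture.

```bash
python3 - <<'E'
from h import *
z=np.load("w1.npz");C=(z["K"],z["T"])
im=cv2.imread("pics/wrist1.png");h=cv2.cvtColor(im,cv2.COLOR_BGR2HSV)
m=cv2.inRange(h,(50,120,100),(75,255,255));m[:, :150]=0
p=np.argwhere(m)[:,::-1].astype(np.float32);print(len(p),np.unique(h[m>0][:,2])[[0,-1]])
r=cv2.boxPoints(cv2.minAreaRect(p));print(r)
w=np.array([onz("w",*q,116,C) for q in r]);print(w.round(1),w.mean(0))
# knob
m=cv2.inRange(h,(22,150,120),(35,255,255));r=cv2.boxPoints(cv2.minAreaRect(np.argwhere(m)[:,::-1].astype(np.float32)));print(r.round(0))
print("recess",onz("w",35,177,136,C))
cv2.imwrite("pics/kn.png",np.hstack([cv2.resize(im[145:205,0:75],None,fx=6,fy=6,interpolation=2),cv2.resize(im[145:205,225:285],None,fx=6,fy=6,interpolation=2)]))
E
```

```text
363 [101 176]
[[251. 153.]
 [263. 153.]
 [263. 187.]
 [251. 187.]]
[[ 489.6 -351.1  116. ]
 [ 487.2 -365.   116. ]
 [ 446.1 -358.3  116. ]
 [ 448.5 -343.8  116. ]] [ 467.84215034 -354.5470062   116.        ]
[[  6. 165.]
 [ 40. 145.]
 [146. 333.]
 [112. 352.]]
recess [ 506.47041701 -105.44554624  136.        ]
```

View pics/kn.png

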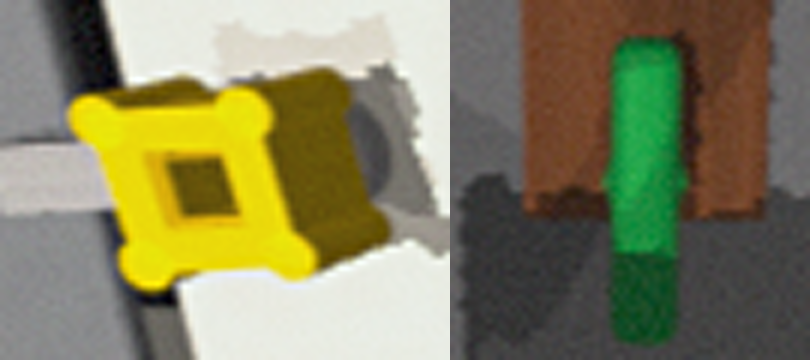

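```bash
python3 - <<'E'
from h import *
z=np.load("w1.npz");C=(z["K"],z["T"])
f=lambda u,v,z,ox,oy:onz("w",u/6+ox-.42,v/6+oy-.42,z,C)
a,b=f(645,38,116,225-75,145),f(645,342,116,150,145);d=a-b;print("key",a,b,(a+b)/2,np.linalg.norm(d),np.degrees(np.arctan2(d[1],d[0])))
for z0,c in((136,[(92,115),(243,108),(292,255),(148,268)]),(136,[(145,152),(225,150),(243,225),(170,225)])):
    w=[f(*q,z0,0,145) for q in c];print(np.mean(w,0),[np.degrees(np.arctan2(*(w[i]-w[j])[1::-1])).round(1) for i,j in((0,3),(1,2),(0,1),(3,2))],[np.linalg.norm(w[i]-w[j]).round(1) for i,j in((0,3),(1,2),(0,1),(3,2))])
E
```

```text
key [ 490.80112696 -358.50787221  116.        ] [ 428.59921092 -348.04201682  116.        ] [ 459.70016894 -353.27494451  116.        ] 63.076243452262176 -9.550909046199779
[ 508.32009904 -102.55444051  136.        ] [np.float64(-4.8), np.float64(-4.9), np.float64(83.1), np.float64(85.7)] [np.float64(29.9), np.float64(28.6), np.float64(28.6), np.float64(28.5)]
[ 508.14366186 -102.83135405  136.        ] [np.float64(-5.7), np.float64(-10.5), np.float64(81.9), np.float64(80.5)] [np.float64(14.2), np.float64(14.6), np.float64(15.2), np.float64(13.9)]
```

The key's handle is at (459.7,−353.3) with yaw −9.6° and a length of 63 mm against 64 given. The recess is at (508.2,−102.7,136) with yaw about −6°, which agrees with the prediction from the box. I'll descend and grasp.

Call:
{"api": "move_arm", "payload": {"targets": [[[0,0,0,3.5,0,-24,50],[0,0,0,0,0,-36,50],[0,0,0,0,0,-36,50],[0,0,0,0,0,-30,50],[0,0,0,0,0,-18,50],[0,0,0,0,0,0,0],[0,0,0,0,0,0,0],[0,0,0,0,0,0,0],[0,0,0,0,0,0,0],[0,0,0,0,0,0,0],[0,0,0,0,0,0,0],[0,0,0,0,0,0,0]]]}}

```text
time: 3.28
ee_pos: [459.5, -352.0, 111.7]
eef_rot: [3.141, -0.001, -0.165]
wrist_force: [0.6, -0.2, 0.4]
finger_gap: 6.6
grasp_force: 0.0
```

```bash
python3 - <<'E'
from h import *
o=get_obs();print(o["time"],o["ee_pos"],o["finger_gap"],o["grasp_force"],o["wrist_force"])
im=np.hstack([cv2.resize(capture("wrist"),(400,300)),cv2.resize(capture("scene")[190:310,90:250],(400,300))]);cv2.imwrite("pics/w2.png",im[:,:,::-1])
E
```

```text
3.2833 [ 459.48902272 -352.04635643  111.65120723] 6.640828540831714 0.0 [ 0.59494222 -0.19899493  0.40458079]
```

View pics/w2.png

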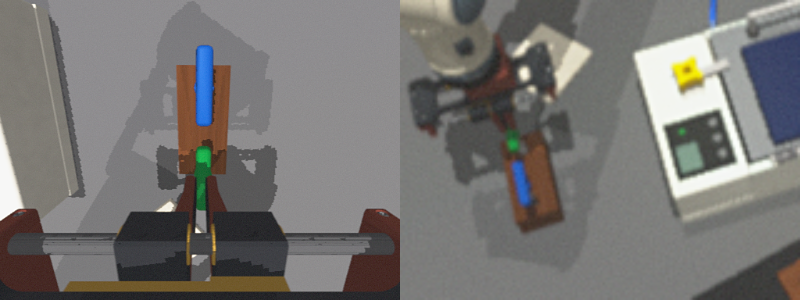

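```bash
python3 - <<'E'
from h import *
o=get_obs();im=capture("wrist");C=cal("wrist");h=cv2.cvtColor(im,cv2.COLOR_RGB2HSV)
m=cv2.inRange(h,(50,120,30),(75,255,255));m[:,:200]=0;m[:,330:]=0
ys,xs=np.where(m);print("green rows",ys.min(),ys.max(),"cols",xs.min(),xs.max())
for y in range(ys.min(),ys.max(),6): print(y,xs[ys==y].min() if (ys==y).any() else 0,xs[ys==y].max() if (ys==y).any() else 0,end=';')
p=o["ee_pos"];print(o["time"],p,o["finger_gap"],"tcp px",proj("w",p,C).round(1),"tip",proj("w",p-[0,0,19],C).round(1))
for z in(116,108):
  for s in(-32,0,32):print(z,s,proj("w",np.array([459.7,-353.3,z])+s*np.array([.986,-.166,0]),C).round(1))
for z in (100,108,116):print(z,onz("w",259,ys.min(),z,C).round(1),onz("w",259,ys.max(),z,C).round(1))
cv2.imwrite("pics/w3.png",cv2.resize(im[170:300,180:340],None,fx=4.5,fy=4.5,interpolation=2)[:,:,::-1])
E
```

```text
green rows 187 268 cols 249 270
187 256 265;193 251 269;199 251 269;205 251 269;211 251 269;217 250 269;223 249 270;229 256 258;235 256 258;241 256 257;247 256 258;253 256 258;259 256 258;265 256 258;3.3833 [ 459.26097517 -351.91432683  111.02129686] 1.2749879753609605 tcp px [257.7 229.2] tip [257.7 218.9]
116 -32 [259.3 270.1]
116 0 [259.6 231.3]
116 32 [259.8 188.4]
108 -32 [259.3 264.2]
108 0 [259.5 226.6]
108 32 [259.7 185.2]
100 [ 487.7 -357.6  100. ] [ 419.6 -346.4  100. ]
108 [ 490.  -357.9  108. ] [ 424.8 -347.2  108. ]
116 [ 492.3 -358.2  116. ] [ 430. -348.  116.]
```

View pics/w3.png

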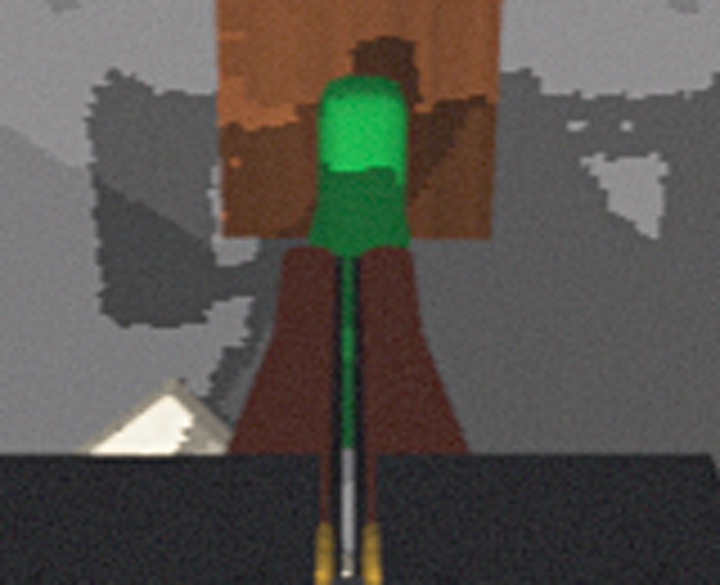

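```bash
python3 - <<'E'
from h import *
print(tip_extent, tip_extent() if callable(tip_extent) else "")
C=cal("wrist");T=C[1];o=get_obs();print("cam",-T[:3,:3].T@T[:3,3],"axis",T[2,:3],o["ee_pos"],o["finger_gap"])
for dz in(20,10,0,-10,-19):
  print(dz,[proj("w",o["ee_pos"]+np.array([.986*s,-.166*s,dz]),C).round(1).tolist() for s in(-10,10)])
# three-view heights of key handle
print(tri([ray("top",423.9,208.7),ray("scene",133.7,241.7)]))
z=np.load("w1.npz");W=(z["K"],z["T"])
print(tri([ray("top",423.9,208.7),ray("w",257.2,176.6,W)]),tri([ray("scene",133.7,241.7),ray("w",257.2,176.6,W)]))
E
```

```text
19.0 
cam [ 543.21545824 -365.36758117  291.22712649] axis [-0.30024782  0.05069636 -0.95251306] [ 459.22339045 -351.86306945  110.81907297] 0.32824603785060413
20 [[257.7, 255.4], [257.8, 228.3]]
10 [[257.7, 248.0], [257.7, 222.1]]
0 [[257.6, 241.3], [257.7, 216.5]]
-10 [[257.6, 235.3], [257.7, 211.4]]
-19 [[257.6, 230.3], [257.7, 207.2]]
[ 455.83659473 -353.33021993  107.46472418]
[ 456.68084547 -353.53202876  105.85668582] [ 459.31952089 -353.10122138  113.01847435]
```

The closed fingers hide the handle's near half without any contact force. So the real fingertips are above the handle's top, higher than the tool data suggests. I'll open, go lower (the stand leaves plenty of room) and close again.

Call:
{"api": "move_arm", "payload": {"targets": [[[0,0,0,0,0,0,45],[0,0,0,0,0,0,45],[0,0,0,0,0,0,45],[0,0,0,0,0,0,45],[0,0,0,0,0,0,45],[0,0,0,0,0,0,45],[0,0,0,0,0,-8,45],[0,0,0,0,0,-10,45],[0,0,0,0,0,0,45],[0,0,0,0,0,0,0],[0,0,0,0,0,0,0],[0,0,0,0,0,0,0],[0,0,0,0,0,0,0],[0,0,0,0,0,0,0],[0,0,0,0,0,0,0],[0,0,0,0,0,0,0]]]}}

```text
time: 4.77
ee_pos: [459.3, -351.9, 93.0]
eef_rot: [3.141, -0.001, -0.165]
wrist_force: [-0.1, 0.4, 1.5]
finger_gap: 13.6
grasp_force: 30.0
```

```bash
python3 - <<'E'
from h import *
o=get_obs();im=capture("wrist");print(o["time"],o["ee_pos"],o["finger_gap"],o["grasp_force"],o["wrist_force"],cal("wrist")[0][0,0])
im=np.hstack([cv2.resize(im[150:300,170:350],(480,400)),]);cv2.imwrite("pics/w4.png",im[:,:,::-1])
E
```

```text
4.7667 [ 459.32341515 -351.89337159   93.04185637] 13.596300014018466 30.000610649585724 [-0.05796333  0.43071267  1.52904041] 269.42845491833145
```

Gripped at 13.6 mm, matching the 14 mm handle, but the grip may be shallow, so I'll regrip 7 mm deeper.

Call:
{"api": "move_arm", "payload": {"targets": [[[0,0,0,0,0,0,26],[0,0,0,0,0,0,26],[0,0,0,0,0,0,26],[0,0,0,0,-1.2,-4,26],[0,0,0,0,0,-3,26],[0,0,0,0,0,0,26],[0,0,0,0,0,0,0],[0,0,0,0,0,0,0],[0,0,0,0,0,0,0],[0,0,0,0,0,0,0]]]}}

```text
time: 5.65
ee_pos: [459.2, -353.0, 85.7]
eef_rot: [3.142, 0.0, -0.165]
wrist_force: [-0.1, 0.9, -1.3]
finger_gap: 13.6
grasp_force: 30.0
```

```bash
python3 - <<'E'
from h import *
o=get_obs();im=capture("wrist");print(o["time"],o["ee_pos"],o["eef_rot"],o["finger_gap"],o["grasp_force"],o["wrist_force"])
cv2.imwrite("pics/w5.png",cv2.resize(im[150:300,170:350],(480,400))[:,:,::-1])
E
```

```text
5.65 [ 459.19000123 -352.956617     85.66923379] [ 3.14159116e+00  3.43892201e-05 -1.65091857e-01] 13.607083874924092 29.978976845741272 [-0.14420647  0.86295412 -1.32477667]
```

View pics/w5.png

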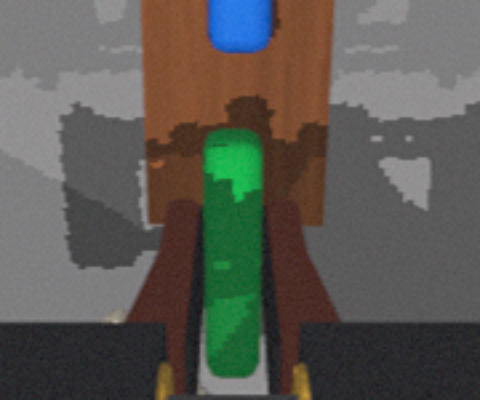

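The handle sits firmly between the pads, with its centre about 22 mm above the reported TCP. I'll lift the key clear and carry it over the knob.

Call:
{"api": "move_arm", "payload": {"targets": [[[0,0,0,0,0,10,0],[0,0,0,0,0,20,0],[0,0,0,0,0,30,0],[0,0,0,0,0,30,0],[0,0,0,0,0,30,0],[0,0,0,0,0,20,0],[0,0,1,4,20,0,0],[0,0,1,7,36,0,0],[0,0,1,7,36,0,0],[0,0,0,7,36,0,0],[0,0,0,7,36,0,0],[0,0,0,7,36,0,0],[0,0,0,6,33,0,0],[0,0,0,4,19,0,0],[0,0,0,0,0,0,0],[0,0,0,0,0,0,0],[0,0,0,0,0,0,0]]]}}

```text
time: 7.12
ee_pos: [508.1, -101.6, 226.2]
eef_rot: [3.141, -0.0, -0.113]
wrist_force: [-0.6, -0.3, -1.4]
finger_gap: 13.5
grasp_force: 30.0
```

```bash
python3 - <<'E'
from h import *
o=get_obs();print(o["time"],o["ee_pos"],o["eef_rot"],o["finger_gap"],o["grasp_force"],o["wrist_force"])
C=cal("wrist");im=capture("wrist");t=capture("top")
p=o["ee_pos"];print("pred tip",proj("w",p+[0,0,-65.7],C).round(1),"grip",proj("w",p+[0,0,22],C).round(1),"recess",proj("w",[508.2,-102.7,136],C).round(1))
print("top: grip",proj("top",p+[0,0,22]).round(1))
h=cv2.cvtColor(im,cv2.COLOR_RGB2HSV);m=cv2.inRange(h,(50,120,30),(75,255,255))
cr=np.hstack([cv2.resize(im[140:290,180:340],(480,450)),cv2.resize(t[170:210,315:343],(315,450),interpolation=2)])
cv2.imwrite("pics/w6.png",cr[:,:,::-1])
E
```

```text
7.1167 [ 508.11922641 -101.62282916  226.1922006 ] [ 3.14091808e+00 -4.62422175e-04 -1.12951466e-01] 13.549641877663856 29.979022443294525 [-0.56008339 -0.33634646 -1.38293233]
pred tip [257.4 199.9] grip [257.7 243.5] recess [258.4 192.1]
top: grip [343.7 185.9]
```

View pics/w6.png

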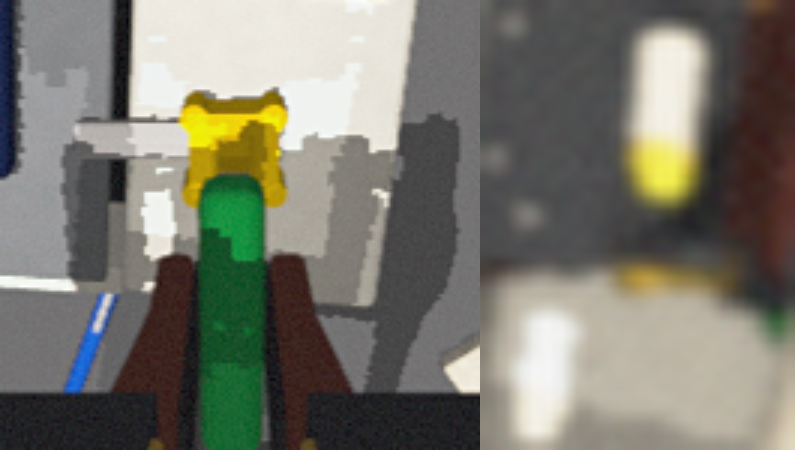

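The knob's top face is centred at (258,190.7) against a predicted (258.4,192.1), so the key and recess are aligned to about 1 mm. I'll shift y by −0.8 mm and lower gently.

Call:
{"api": "move_arm", "payload": {"targets": [[[0,0,0,0.3,-0.8,-10,0],[0,0,0,0,0,-10,0],[0,0,0,0,0,-3,0],[0,0,0,0,0,-2,0],[0,0,0,0,0,-2,0],[0,0,0,0,0,-2,0],[0,0,0,0,0,-2,0],[0,0,0,0,0,-1,0],[0,0,0,0,0,0,0],[0,0,0,0,0,0,0]]]}}

```text
time: 8.05
ee_pos: [508.5, -101.7, 193.6]
eef_rot: [-3.142, 0.0, -0.113]
wrist_force: [0.3, 0.5, -1.0]
finger_gap: 13.5
grasp_force: 30.0
```

Call:
{"api": "move_arm", "payload": {"targets": [[[0,0,0,0,0,-2,0],[0,0,0,0,0,-2,0],[0,0,0,0,0,-2,0],[0,0,0,0,0,-2,0],[0,0,0,0,0,-1,0],[0,0,0,0,0,0,0],[0,0,0,0,0,0,0],[0,0,0,0,0,0,0]]]}}

```text
time: 8.72
ee_pos: [508.5, -101.7, 184.6]
eef_rot: [-3.142, 0.0, -0.113]
wrist_force: [1.2, 0.5, -1.6]
finger_gap: 13.4
grasp_force: 30.0
```

Seated about 17 mm deep with no jamming force. Now I'll turn anticlockwise.

Call:
{"api": "move_arm", "payload": {"targets": [[[0,0,5.5,0,0,0,0],[0,0,5.5,0,0,0,0],[0,0,5.5,0,0,0,0],[0,0,5.5,0,0,0,0],[0,0,5.5,0,0,0,0],[0,0,5.5,0,0,0,0],[0,0,5.5,0,0,0,0],[0,0,5.5,0,0,0,0],[0,0,5.5,0,0,0,0],[0,0,5.5,0,0,0,0],[0,0,5.5,0,0,0,0],[0,0,5.5,0,0,0,0],[0,0,0,0,0,0,0],[0,0,0,0,0,0,0]]]}}

```text
time: 9.88
ee_pos: [508.1, -101.0, 184.8]
eef_rot: [-3.14, -0.001, 1.037]
wrist_force: [-2.5, 3.5, 1.0]
finger_gap: 14.0
grasp_force: 30.0
```

```bash
python3 - <<'E'
from h import *
o=get_obs();print(o["time"],o["ee_pos"],o["eef_rot"],o["joint_positions"].round(2),o["finger_gap"],o["wrist_force"],o["wrist_torque"])
E
```

```text
9.8833 [ 508.06872621 -101.03560418  184.77123264] [-3.14001439e+00 -6.71890431e-04  1.03695636e+00] [-0.26 -0.13  1.48  0.    1.79  0.27] 14.046182759146529 [-2.47236352  3.54985279  0.97103906] [0.88213121 0.63036399 0.00363396]
```

Turned to tool yaw 59.4°. I'll open, retreat straight up and move over the lid's handle.

Call:
{"api": "move_arm", "payload": {"targets": [[[0,0,0,0,0,0,45],[0,0,0,0,0,0,45],[0,0,0,0,0,0,45],[0,0,0,0,0,0,45],[0,0,0,0,0,0,45],[0,0,0,0,0,10,45],[0,0,0,0,0,30,45],[0,0,0,0,0,40,45],[0,0,5,-2,20,20,45],[0,0,5,-3,35,0,45],[0,0,5,-4,35,0,45],[0,0,5,-4,35,0,45],[0,0,0.4,-4,35,0,45],[0,0,0,0,0,0,45],[0,0,0,0,0,0,45],[0,0,0,0,0,0,45]]]}}

```text
time: 11.22
ee_pos: [491.6, 57.9, 285.2]
eef_rot: [3.141, 0.0, 1.395]
wrist_force: [-0.1, -0.5, -0.6]
finger_gap: 45.4
grasp_force: 0.0
```

```bash
python3 - <<'E'
from h import *
o=get_obs();print(o["time"],o["ee_pos"],o["eef_rot"],o["finger_gap"],o["wrist_force"])
C=cal("wrist");np.savez("w7.npz",K=C[0],T=C[1]);im=capture("wrist");s=capture("scene")
print("bar pred",[proj("w",np.array([491.4,61.3,153])+k*np.array([.178,.984,0]),C).round(1).tolist() for k in(-52,0,52)],"recess",proj("w",[508.2,-102.7,136],C))
print(proj("scene",[508,-102.7,207]))
cv2.imwrite("pics/w7.png",im[:,:,::-1]);cv2.imwrite("pics/s7.png",s[:,:,::-1])
cr=np.hstack([cv2.resize(im,(480,360)),cv2.resize(s[165:245,180:250],(315,360),interpolation=2)])
cv2.imwrite("pics/v7.png",cr[:,:,::-1])
E
```

```text
11.2167 [491.61466337  57.89237387 285.22746519] [3.14081871e+00 4.24870655e-04 1.39520845e+00] 45.41978958180612 [-0.06111513 -0.49918303 -0.64567185]
bar pred [[255.2, 219.0], [255.3, 178.9], [255.4, 134.6]] recess [286.95242192 282.77630873]
[201.4605912 207.4271459]
```

View pics/v7.png

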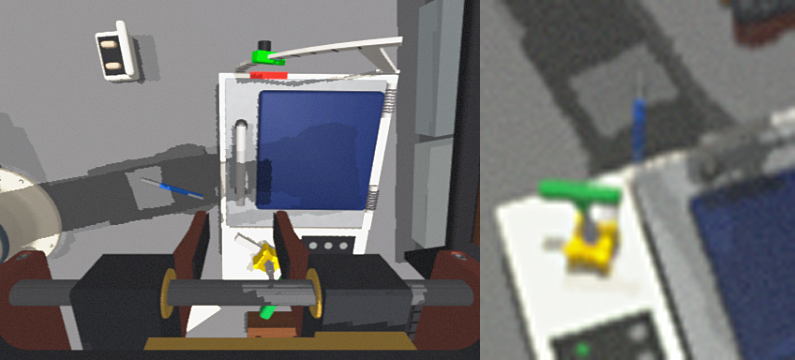

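The key stands in the knob, and the tongue points left-forward at (236,234)–(255,248). The bar at (240,122–204) matches the prediction. Next I'll work out the tongue angle and the lift path.

```bash
python3 - <<'E'
from h import *
z=np.load("w7.npz");C=(z["K"],z["T"]);s=512/480
a0=np.radians(-10.25);yb=np.array([-np.sin(a0),np.cos(a0)])
for zz in(108,114,120):
  t=onz("w",236*s,234*s,zz,C)[:2]-[508.2,-102.7];b=onz("w",257*s,248*s,zz,C)[:2]-[508.2,-102.7]
  print(zz,t,np.linalg.norm(t),"catch",np.arctan2(t[1],t[0])-np.arctan2(yb[1],yb[0]), "dir",np.arctan2(*(t-b)[::-1])-np.arctan2(yb[1],yb[0]))
# index from wrist: green block & red pointer
im=cv2.imread("pics/w7.png");h=cv2.cvtColor(im,cv2.COLOR_BGR2HSV);R=np.array([[np.cos(a0),-np.sin(a0),0],[np.sin(a0),np.cos(a0),0],[0,0,1]]);H=np.array([686.2,26.1,103])
m=cv2.inRange(h,(50,120,60),(75,255,255));k,l,st,c=cv2.connectedComponentsWithStats(m)
for i in range(1,k):
  if st[i,4]>60:
    print(c[i],st[i])
    if c[i][1]<90:
      for n,u,v in(("top",230.5,176.7),("scene",276.2,180.3)):
        q=R.T@(tri([ray("w",*c[i],C),ray(n,u,v)])-H);print(n,q,np.arctan2(q[2],-q[0]),np.hypot(q[0],q[2]))
for th in (0,.1,.2,.3,.4,.488):
  p=H+R@np.array([-198*np.cos(th)+50*np.sin(th),0,198*np.sin(th)+50*np.cos(th)]);print(th,p.round(1))
E
```

```text
108 [-43.48564557  46.12834132] 63.394205132065714 catch 0.934813187087125 dir 0.9282790711119846
114 [-42.77743499  49.45270127] 65.38714404863897 catch 0.892044197876531 dir 0.9282790711119837
120 [-42.0692244   52.77706121] 67.49250204220675 catch 0.8518736812187981 dir 0.9282790711119833
[282.81648936  61.6037234 ] [268  53  37  17 376]
top [-176.74498754  119.33656442  110.19056133] 0.55747944564975 208.2804609824625
scene [-173.62705363  120.51221879   99.93814266] 0.5222782027675612 200.3346852346627
[284.44791667 331.99479167] [277 326  18  15 192]
0 [491.4  61.3 153. ]
0.1 [497.2  60.3 172.5]
0.2 [505.   58.9 191.3]
0.3 [514.6  57.1 209.3]
0.4 [525.9  55.1 226.2]
0.488 [537.2  53.  240. ]
```

The catch measures about 0.93 rad, too close to the 0.9 limit. The key must have slipped a little in the grip, so I'll go back and turn it a few degrees further.

Call:
{"api": "move_arm", "payload": {"targets": [[[0,0,-5,4,-35,0,45],[0,0,-5,4,-35,0,45],[0,0,-5,4,-35,0,45],[0,0,-5,3,-35,0,45],[0,0,-0.4,2,-20,0,45],[0,0,0,0,0,-10,45],[0,0,0,0,0,-35,45],[0,0,0,0,0,-35,45],[0,0,0,0,0,-20,45],[0,0,0,0,0,0,45],[0,0,0,0,0,0,0],[0,0,0,0,0,0,0],[0,0,0,0,0,0,0],[0,0,0,0,0,0,0],[0,0,0,0,0,0,0],[0,0,0,0,0,0,0]]]}}

```text
time: 12.65
ee_pos: [509.0, -101.8, 186.2]
eef_rot: [3.139, -0.001, 1.039]
wrist_force: [-0.3, 0.9, 4.3]
finger_gap: 13.3
grasp_force: 29.8
```

Call:
{"api": "move_arm", "payload": {"targets": [[[0,0,3,0,0,0,0],[0,0,3,0,0,0,0],[0,0,3,0,0,0,0],[0,0,3,0,0,0,0],[0,0,0,0,0,0,0],[0,0,0,0,0,0,0]]]}}

```text
time: 13.15
ee_pos: [509.0, -101.7, 186.2]
eef_rot: [3.139, -0.0, 1.247]
wrist_force: [-0.9, 1.3, 5.7]
finger_gap: 13.6
grasp_force: 29.8
```

```bash
python3 - <<'E'
from h import *
o=get_obs();print(o["time"],o["ee_pos"],o["eef_rot"],o["finger_gap"],o["wrist_force"],o["wrist_torque"])
E
```

```text
13.15 [ 508.97001181 -101.71580154  186.18122792] [ 3.13927191e+00 -3.72188483e-04  1.24730357e+00] 13.626777252433486 [-0.86765705  1.3489026   5.71382461] [ 0.13059     0.17955005 -0.08300675]
```

Call:
{"api": "move_arm", "payload": {"targets": [[[0,0,0,0,0,0,45],[0,0,0,0,0,0,45],[0,0,0,0,0,0,45],[0,0,0,0,0,0,45],[0,0,0,0,0,0,45],[0,0,0,0,0,10,45],[0,0,0,0,0,30,45],[0,0,0,0,0,40,45],[0,0,3,-2,20,20,45],[0,0,3,-3,35,0,45],[0,0,2.3,-4,35,0,45],[0,0,0,-4,35,0,45],[0,0,0,-4,35,0,45],[0,0,0,0,3.4,0,45],[0,0,0,0,0,0,45],[0,0,0,0,0,0,45]]]}}

```text
time: 14.48
ee_pos: [491.6, 61.4, 285.2]
eef_rot: [3.141, 0.0, 1.394]
wrist_force: [-0.2, -0.2, 0.5]
finger_gap: 44.9
grasp_force: 0.0
```

```bash
python3 - <<'E'
from h import *
o=get_obs();print(o["time"],o["ee_pos"],o["eef_rot"],o["finger_gap"],o["wrist_force"])
C=cal("wrist");im=capture("wrist")
h=cv2.cvtColor(im,cv2.COLOR_RGB2HSV)
a0=np.radians(-10.25);yb=np.array([-np.sin(a0),np.cos(a0)])
# tongue: sample ring (r=45mm) about knob axis at z~112, brightness vs catch angle
for zz in(110,):
  for r in (40,52):
    for a in np.arange(0.7,1.45,.05):
      th=a+np.pi/2+a0;p=[508.2+r*np.cos(th),-102.7+r*np.sin(th),zz];u,v=proj("w",p,C).round().astype(int)
      print(r,round(a,2),(u,v),h[v,u].tolist(),end=' | ')
  print()
m=cv2.inRange(h,(22,150,100),(35,255,255));ys,xs=np.where(m);print("yellow",xs.min(),xs.max(),ys.min(),ys.max())
m=cv2.inRange(h,(50,120,40),(75,255,255));k,l,st,c=cv2.connectedComponentsWithStats(m)
print([(c[i].round(1),st[i,4]) for i in range(1,k) if st[i,4]>50])
cv2.imwrite("pics/w8.png",im[:,:,::-1])
E
```

```text
14.4833 [491.57606109  61.41458149 285.15544724] [3.14100688e+00 4.27395941e-04 1.39413651e+00] 44.94806084024237 [-0.20032036 -0.1991077   0.53137336]
40 0.7 (np.int64(269), np.int64(257)) [0, 0, 247] | 40 0.75 (np.int64(268), np.int64(257)) [0, 0, 247] | 40 0.8 (np.int64(267), np.int64(258)) [0, 0, 248] | 40 0.85 (np.int64(266), np.int64(259)) [120, 1, 253] | 40 0.9 (np.int64(265), np.int64(260)) [23, 27, 209] | 40 0.95 (np.int64(265), np.int64(261)) [17, 23, 157] | 40 1.0 (np.int64(264), np.int64(262)) [8, 9, 109] | 40 1.05 (np.int64(263), np.int64(263)) [11, 14, 203] | 40 1.1 (np.int64(262), np.int64(264)) [15, 4, 245] | 40 1.15 (np.int64(262), np.int64(265)) [15, 2, 242] | 40 1.2 (np.int64(261), np.int64(266)) [15, 4, 243] | 40 1.25 (np.int64(261), np.int64(267)) [20, 3, 242] | 40 1.3 (np.int64(261), np.int64(268)) [15, 4, 242] | 40 1.35 (np.int64(260), np.int64(269)) [15, 4, 241] | 40 1.4 (np.int64(260), np.int64(270)) [20, 3, 244] | 52 0.7 (np.int64(264), np.int64(251)) [0, 0, 247] | 52 0.75 (np.int64(263), np.int64(252)) [0, 0, 247] | 52 0.8 (np.int64(261), np.int64(253)) [0, 0, 247] | 52 0.85 (np.int64(260), np.int64(254)) [0, 0, 247] | 52 0.9 (np.int64(259), np.int64(256)) [90, 1, 249] | 52 0.95 (np.int64(258), np.int64(257)) [0, 0, 255] | 52 1.0 (np.int64(257), np.int64(258)) [21, 26, 186] | 52 1.05 (np.int64(256), np.int64(259)) [23, 18, 127] | 52 1.1 (np.int64(255), np.int64(261)) [8, 4, 249] | 52 1.15 (np.int64(255), np.int64(262)) [10, 3, 245] | 52 1.2 (np.int64(254), np.int64(263)) [10, 3, 241] | 52 1.25 (np.int64(253), np.int64(265)) [15, 4, 241] | 52 1.3 (np.int64(253), np.int64(266)) [23, 4, 241] | 52 1.35 (np.int64(252), np.int64(268)) [0, 0, 247] | 52 1.4 (np.int64(252), np.int64(269)) [0, 0, 248] | 
yellow 157 434 262 372
[(array([283.4,  65.9]), np.int32(370)), (array([290.4, 334.1]), np.int32(222))]
```

The tongue is now centred at about 1.2 rad, well clear. I'll descend on the bar handle and close.

Call:
{"api": "move_arm", "payload": {"targets": [[[0,0,0,0,0,-20,34],[0,0,0,0,0,-40,34],[0,0,0,0,0,-40,34],[0,0,0,0,0,-30,34],[0,0,0,0,0,-15,34],[0,0,0,0,0,-9,34],[0,0,0,0,0,-6,34],[0,0,0,0,0,0,34],[0,0,0,0,0,0,34]]]}}

```text
time: 15.28
ee_pos: [492.2, 61.1, 126.0]
eef_rot: [3.14, -0.0, 1.393]
wrist_force: [0.3, 0.2, 0.8]
finger_gap: 34.0
grasp_force: 0.0
```

Call:
{"api": "move_arm", "payload": {"targets": [[[0,0,0,0,0,0,0],[0,0,0,0,0,0,0],[0,0,0,0,0,0,0],[0,0,0,0,0,0,0],[0,0,0,0,0,0,0],[0,0,0,0,0,0,0]]]}}

```text
time: 15.78
ee_pos: [491.9, 61.7, 125.4]
eef_rot: [3.14, -0.0, 1.394]
wrist_force: [0.4, 0.5, 3.3]
finger_gap: 11.4
grasp_force: 30.0
```

Call:
{"api": "move_arm", "payload": {"targets": [[[0,0,0,0,0,0,20],[0,0,0,0,0,0,20],[0,0,0,0,0,-3,20],[0,0,0,0,0,-3,20],[0,0,0,0,0,0,20],[0,0,0,0,0,0,0],[0,0,0,0,0,0,0],[0,0,0,0,0,0,0],[0,0,0,0,0,0,0]]]}}

```text
time: 16.53
ee_pos: [491.9, 61.5, 118.4]
eef_rot: [3.141, 0.0, 1.393]
wrist_force: [4.0, -0.3, -3.4]
finger_gap: 10.8
grasp_force: 30.0
```

Call:
{"api": "move_arm", "payload": {"targets": [[[0.36,1.97,0,0.6,-0.1,6.9,0],[0.36,1.97,0,0.9,-0.2,6.9,0],[0.36,1.97,0,1.1,-0.2,6.8,0],[0,0,0,0,0,0,0]]]}}

```text
time: 16.87
ee_pos: [494.1, 61.0, 138.4]
eef_rot: [-3.033, -0.0, 1.393]
wrist_force: [-0.4, 1.4, -8.3]
finger_gap: 11.3
grasp_force: 30.0
```

```bash
cat > m.py <<'E'
from h import *
o=get_obs();print(o["time"],o["ee_pos"].round(1),o["eef_rot"].round(3),o["joint_positions"].round(2),o["finger_gap"],o["grasp_force"],o["wrist_force"].round(1),o["wrist_torque"].round(2))
a0=np.radians(-10.25);R=np.array([[np.cos(a0),-np.sin(a0),0],[np.sin(a0),np.cos(a0),0],[0,0,1]]);H=np.array([686.2,26.1,103])
for n in("top","scene","wrist"):
    C=cal(n);im=capture(n);h=cv2.cvtColor(im,cv2.COLOR_RGB2HSV)
    cv2.imwrite(f"pics/{n}_{o['time']:.2f}.png",im[:,:,::-1])
    for nm,lo,hi,y in(("red",(0,150,70),(8,255,255),112),("green",(50,110,60),(75,255,255),121)):
        m=cv2.inRange(h,lo,hi);k,l,st,c=cv2.connectedComponentsWithStats(m)
        for i in range(1,k):
            if st[i,4]<8: continue
            og,d=ray(n,*c[i],C);og=R.T@(og-H);d=R.T@d;q=og+d*(y-og[1])/d[1]
            r=np.hypot(q[0],q[2]);th=np.arctan2(q[2],-q[0])
            if 150<r<240 and -.1<th<1: print(n,nm,c[i].round(1),st[i,4],"r",r.round(1),"th",th.round(3))
E
python3 m.py
```

```text
16.8667 [494.1  61.  138.4] [-3.033 -0.     1.393] [ 0.04 -0.08  1.52  0.02  1.81  0.22] 11.256473825378592 29.99598115682602 [-0.4  1.4 -8.3] [ 0.01 -0.26 -0.1 ]
top red [236.5 173.2] 37 r 166.5 th 0.247
top green [230.4 176.6] 32 r 204.5 th 0.514
scene red [275.5 197.4] 20 r 152.7 th 0.167
scene green [276.2 180.3] 27 r 200.4 th 0.517
wrist red [314.   61.1] 1109 r 163.3 th 0.193
wrist green [303.4  12.4] 1928 r 192.5 th 0.483
```

The lid is lifting with 8 N, and the index is at about 0.50 rad. Continuing along the arc.

Call:
{"api": "move_arm", "payload": {"targets": [[[0.36,1.97,0,1.4,-0.2,6.8,0],[0.36,1.97,0,1.6,-0.3,6.7,0],[0.36,1.97,0,1.8,-0.3,6.7,0],[0.36,1.97,0,2.0,-0.4,6.6,0],[0.36,1.97,0,2.3,-0.4,6.5,0],[0.36,1.97,0,2.5,-0.5,6.5,0],[0.36,1.97,0,2.7,-0.5,6.4,0],[0.36,1.97,0,2.9,-0.5,6.3,0],[0.36,1.97,0,3.1,-0.6,6.2,0],[0,0,0,0,0,0,0],[0,0,0,0,0,0,0]]]}}

```text
time: 17.93
ee_pos: [514.1, 57.3, 196.8]
eef_rot: [-2.721, -0.0, 1.393]
wrist_force: [-1.3, -0.8, -9.6]
finger_gap: 11.3
grasp_force: 30.0
```

```bash
python3 m.py
```

```text
17.9333 [514.1  57.3 196.8] [-2.721 -0.     1.393] [-0.01  0.26  1.11  0.09  2.18  0.21] 11.331141696524037 29.994598031044006 [-1.3 -0.8 -9.6] [-0.44 -0.51  0.01]
top red [237. 164.] 23 r 163.8 th 0.532
top green [230.6 176.5] 34 r 202.3 th 0.502
scene red [277.4 193.2] 18 r 155.3 th 0.497
scene green [276.2 180.5] 26 r 199.7 th 0.513
wrist red [314.7  60.9] 1080 r 162.2 th 0.509
wrist green [254.5  43.9] 1009 r 198.9 th 0.496
```

Call:
{"api": "move_arm", "payload": {"targets": [[[0.3,1.64,0,2.8,-0.5,5.0,0],[0.3,1.64,0,2.9,-0.5,4.9,0],[0.3,1.64,0,3.0,-0.5,4.8,0],[0,0,0,0,0,0,0],[0,0,0,0,0,0,0],[0,0,0,0,0,0,0]]]}}

```text
time: 18.58
ee_pos: [523.2, 55.6, 212.2]
eef_rot: [-2.637, -0.001, 1.393]
wrist_force: [1.3, -3.9, -13.8]
finger_gap: 11.4
grasp_force: 30.0
```

```bash
cat >> m.py <<'E'
# red extents along radius and lid angle from the navy panel / red outer end
t=o["eef_rot"][0]+np.pi;b=o["ee_pos"]+34.6*np.array([np.sin(t)*.984,-np.sin(t)*.178,np.cos(t)])
q=R.T@(b-H);print("tool tilt",t,"bar angle",np.arctan2(q[2],-q[0])-np.arctan2(50,198),"r",np.hypot(q[0],q[2]),"exp 204.2")
C=cal("scene")
for nm,th,y in(("pointer tip",.504,112),("index tip",.504,119.5)):
    P=H+R@np.array([-187*np.cos(th),y,187*np.sin(th)]);print(nm,[proj(n,P).round(1).tolist() for n in("top","scene","wrist")])
for n in("top","scene","wrist"):
    im=cv2.imread(f"pics/{n}_{o['time']:.2f}.png");h=cv2.cvtColor(im,cv2.COLOR_BGR2HSV)
    for lo,hi in(((0,150,70),(8,255,255)),((50,110,60),(75,255,255))):
        m=cv2.inRange(h,lo,hi);k,l,st,c=cv2.connectedComponentsWithStats(m)
        print(n,[(c[i].round().tolist(),st[i].tolist()) for i in range(1,k) if st[i,4]>8 and c[i][1]<230][:5])
E
python3 m.py
```

```text
18.5833 [523.2  55.6 212.2] [-2.637e+00 -1.000e-03  1.393e+00] [-0.01  0.36  0.98  0.11  2.29  0.21] 11.399830791539442 29.993581473827362 [  1.3  -3.9 -13.8] [-0.88 -1.14  0.3 ]
top red [236.6 162.9] 25 r 174.6 th 0.632
top green [230.6 176.4] 32 r 202.8 th 0.507
scene red [278.4 193.2] 15 r 154.6 th 0.594
wrist red [315.2  61.1] 1047 r 161.6 th 0.595
wrist green [253.1  50.1] 793 r 199.1 th 0.494
tool tilt 0.5047786362571625 bar angle 0.5052076335210942 r 204.00144268163436 exp 204.2
pointer tip [[235.2, 172.2], [274.8, 184.7], [271.4, 64.7]]
index tip [[232.4, 171.7], [276.8, 184.1], [271.6, 52.1]]
top [([237.0, 163.0], [235, 157, 4, 13, 25])]
top [([348.0, 166.0], [347, 165, 4, 3, 10]), ([231.0, 176.0], [228, 172, 6, 9, 32]), ([342.0, 188.0], [333, 185, 19, 8, 74])]
scene [([278.0, 193.0], [277, 189, 4, 9, 15])]
scene [([202.0, 207.0], [193, 205, 18, 7, 71])]
wrist [([315.0, 61.0], [275, 54, 78, 15, 1047])]
wrist [([253.0, 50.0], [227, 38, 57, 21, 793])]
```

Call:
{"api": "move_arm", "payload": {"targets": [[[0,0,0,0,0,0,0],[0,0,0,0,0,0,0],[0,0,0,0,0,0,0],[0,0,0,0,0,0,0],[0,0,0,0,0,0,0],[0,0,0,0,0,0,0],[0,0,0,0,0,0,0],[0,0,0,0,0,0,0]]]}}

```text
time: 19.4
ee_pos: [523.3, 55.6, 212.2]
eef_rot: [-2.636, -0.001, 1.392]
wrist_force: [0.0, -5.8, -14.2]
finger_gap: 11.0
grasp_force: 30.0
```

```bash
python3 m.py
```

```text
19.4 [523.3  55.6 212.2] [-2.636e+00 -1.000e-03  1.392e+00] [-0.01  0.36  0.98  0.11  2.29  0.21] 11.016696572620354 29.993847012519836 [  0.   -5.8 -14.2] [-1.07 -1.38  0.37]
top red [236.7 162.7] 23 r 173.9 th 0.632
top green [230.6 176.4] 32 r 202.8 th 0.507
scene red [278.5 193.6] 13 r 153.1 th 0.596
wrist red [315.1  61.2] 1031 r 161.6 th 0.594
wrist green [253.2  50.2] 788 r 199.1 th 0.493
tool tilt 0.5053054870855966 bar angle 0.5058321925773271 r 203.987189815586 exp 204.2
pointer tip [[235.2, 172.2], [274.8, 184.7], [271.4, 64.7]]
index tip [[232.4, 171.7], [276.8, 184.1], [271.6, 52.1]]
top [([237.0, 163.0], [235, 157, 4, 13, 23])]
top [([348.0, 166.0], [347, 165, 4, 3, 10]), ([231.0, 176.0], [228, 172, 6, 9, 32]), ([342.0, 188.0], [333, 185, 19, 8, 74])]
scene [([279.0, 194.0], [277, 189, 4, 9, 13])]
scene [([202.0, 207.0], [193, 205, 18, 7, 72])]
wrist [([315.0, 61.0], [275, 54, 77, 15, 1031])]
wrist [([253.0, 50.0], [227, 38, 57, 22, 788])]
```

The lid is at rest at about 0.505 rad against the index at about 0.50. The load is about 2.1 Nm, which matches the lid's spring and weight alone. The key is standing in the knob, the catch measured about 1.2 rad before the lift, and the index hasn't moved. Handing in.

```bash
python3 -c "
from workcell import *
print(job_done())"
```

```text
the job is handed in; nothing more can be done
None
```

I handed the job in with the arm holding the lid at about 0.505 rad, level with the green index at about 0.50 rad, the catch at about 1.2 rad (measured before the lift) and the green key standing in the knob; no verdict came back.

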